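# Show the technician which cast goes in which case pan

## Task

Ring for the dental technician by pressing the green call button all the way down and letting it go; then, with the fingers pointing down and without touching, point at the cast on the red plate by holding the fingertips just above its middle (one to five centimetres over the teeth) for about two seconds, and then point at the pink case pan it belongs in by holding them just above the middle of its mouth for about two seconds. Touch, move or lift nothing but the button, and do not bring the fingertips low over the middle of any other cast or pan, since that would point out the wrong one. Finish with the hand raised clear, fingertips at least 15 cm above the worktop.

Things in the scene. Friction and masses are not known exactly. Their poses are not given: they have to be found in the camera images.
- call (a joint): travel of the green call button: 0 m when up, 0.006 m fully down; a spring pushes it back up, about 5 N holds it fully down
- call_top (a point): centre of the top of the green push button's cap (36 mm across, flat, facing up) in a low round white housing fixed to the worktop; press straight down with closed fingers
- cast_red: THE CAST TO POINT AT: plaster dental cast on a red square-edged mounting plate, standing on the worktop, teeth up. Plate 85 x 80 x 14 mm, cream plinth 62 x 58 mm on it, a horseshoe of teeth on top; 46 mm high in all. Loose, 150 to 280 g. Origin: centre of the underside (the middle of the cast in plan); z up; the horseshoe opens towards +x
- cast_blue: another, not to be pointed at: plaster dental cast on a blue square-edged mounting plate, standing on the worktop, teeth up. Plate 85 x 80 x 14 mm, cream plinth 62 x 58 mm on it, a horseshoe of teeth on top; 46 mm high in all. Loose, 150 to 280 g. Origin: centre of the underside (the middle of the cast in plan); z up; the horseshoe opens towards +x
- cast_yellow: another, not to be pointed at: plaster dental cast on a yellow square-edged mounting plate, standing on the worktop, teeth up. Plate 85 x 80 x 14 mm, cream plinth 62 x 58 mm on it, a horseshoe of teeth on top; 46 mm high in all. Loose, 150 to 280 g. Origin: centre of the underside (the middle of the cast in plan); z up; the horseshoe opens towards +x
- pan_pink: THE PAN TO POINT AT: pink plastic case pan (open-topped tray), 130 x 190 x 45 mm outside, walls and floor 4 mm, empty, standing on the worktop; white blank ticket on its -x side. Loose, 350 g. Origin: centre of the underside (the middle of the pan in plan); x along the short side, z up
- pan_teal: another, not to be pointed at: teal plastic case pan (open-topped tray), 130 x 190 x 45 mm outside, walls and floor 4 mm, empty, standing on the worktop; white blank ticket on its -x side. Loose, 350 g. Origin: centre of the underside (the middle of the pan in plan); x along the short side, z up
- bowl: dark green plaster mixing bowl, 90 mm across the rim, 60 mm high, loose, a bystander. Origin: centre of the underside
Not all that is in view belongs to the job. What is shaped like the cast_red but orange or turquoise is not meant.

How it is judged:
By the outcome, as a careful person would: the job done as asked, in the order asked, and still so for the second after the job is handed in, with the robot touching nothing.
It also fails if it takes over 54 s, if anything falls off the work surface, if the arm or the gripper's body presses on something with over 40 N, if the wrist force passes 120 N, or if a joint passes its speed limit or range.

## Robot

A 6-joint arm with a two-finger parallel gripper is mounted at the origin on the work surface. World frame = base frame: x ahead of the robot, y to its left, z up, the work surface at z = 0. Lengths are in mm, angles in rad, forces in N, time in s.
With the tool pointing down it reaches from about 350 to 975 mm from the base axis. Payload 4.9 kg.
Tool frame: the origin (TCP) lies between the finger pads, 19 mm behind the fingertips; this is the grasp point; z points along the fingers, y is the line along which they close (so a half turn about z gives the same grasp; the last joint's range is limited). The gripper opens to 85 mm and grips with 20 to 120 N. Pads are 22 mm wide; open, the fingers measure 114 mm over their backs; the gripper's body (76 mm by 85 mm) begins 54 mm behind the grasp point. The pads swing forward as they close: fully open they stand 13 mm farther back than shut.
Start: joints at [-1.308, 0.053, 1.613, -0, 1.476, -0.119], TCP at [232.863, -579.98, 250.004] pointing down, gripper open.
Joint ranges: [-3.01, 3.01], [-1.01, 2.22], [0.06, 2.58], [-1.02, 4.17], [0.09, 2.62], [-3.14, 3.14]. Speed limits (rad/s): [2.57, 2.57, 3.14, 3.14, 3.14, 3.14].

## Interface

Orientations are given as a unit quaternion [w, x, y, z].
In Python, from station import manip, readout, camera gives the robot as it stands. Calls block until the motion is done:
- manip.move_ptp(position, orientation): joint-space move of the TCP to a pose.
- manip.move_straight(position, rot=None, velocity=150): straight line of the TCP; rot=None keeps the orientation; velocity is the mean speed in mm/s.
- manip.move_joints(angles): joint-space move.
- manip.set_gripper(opening): finger opening in mm; the grip force is fixed at half the most; returns when the fingers have stopped.
- manip.wait(seconds).
- manip.inverse_kinematics(position, orientation): joint angles nearest the present ones, or None.
- readout.sense(): the state.
- camera(name): name is "scene" or "top"; returns a dict with "frame" (384x512x3 uint8, red, green, blue), "z_map" (384x512 float32, mm along the optical axis (not along the pixel's ray), 0 where there is no reading), "intrinsics" (3x3 intrinsics, pixels), "k1" (the pictures are not rectified: a ray, as slopes to the right and down, at radius r is drawn at 1 + k1 r^2 times it, then the intrinsics apply), "camera_from_world" (4x4, takes a point from world to camera coordinates). Camera axes: x right, y up, looking along -z (the intrinsics and any distortion apply to the point x, -y, -z); pixel columns grow to the right and rows downward; lengths in mm; the calibration is good to about 2 mm. A picture is of the moment at which its call begins.
A pose or a line that the arm cannot do raises manip.IKError and nothing moves.
- manip.close_job(): hands the job in; it is judged then, once.
The state is a dict: "clock": time; "q": joint angles; "qvel": joint speeds; "effort": joint torques, N m; "tool_pos": TCP position; "tcp_rot": TCP orientation; "ft_force": force on the tool from outside, world axes, zero at the start; "wrist_torque": the same for the moment, N m; "grip_width": finger opening in mm; "gripper_force": force on a finger pad.
Only numpy, scipy, OpenCV 4.12 (cv2) and the standard library are available. Lean on these libraries where they do the work, as an engineer would, in place of code of your own. Each camera call takes 0.05 s, during which the arm holds its last target. There are 200 camera calls.

## Working session

There is one attempt and no reset: what is moved stays moved. The work goes in short steps, each a Python script; the robot and the scene stay as the last script left them, time stands still between calls to the robot, and variables do not carry over. Pictures are saved under pics/ and viewed, at most 10 in all, crops included, and the job is handed in when it is done.

```bash
mkdir -p pics; cat > h.py <<'E'
import numpy as np, cv2
from station import manip, readout, camera
def cloud(c):
    """world xyz for every pixel from z_map"""
    h,w=c["z_map"].shape; K=np.array(c["intrinsics"],float)
    v,u=np.mgrid[:h,:w].astype(np.float64)
    p=cv2.undistortPoints(np.stack([u.ravel(),v.ravel()],1)[:,None],K,np.array([c["k1"],0,0,0,0.]))[:,0]
    z=c["z_map"].ravel().astype(float)
    P=np.stack([p[:,0]*z,-p[:,1]*z,-z,np.ones_like(z)],1)
    W=(np.linalg.inv(np.array(c["camera_from_world"]))@P.T).T[:,:3].reshape(h,w,3)
    W[c["z_map"]==0]=np.nan
    return W
def save(c,n): cv2.imwrite(f"pics/{n}.png",cv2.cvtColor(c["frame"],cv2.COLOR_RGB2BGR))
E
python3 - <<'E'
from h import *
import pickle
for n in("scene","top"):
    c=camera(n); save(c,n+"0"); pickle.dump(c,open(n+"0.pkl","wb")); print(c["k1"],np.round(np.linalg.inv(c["camera_from_world"])[:3,3]))
print(readout.sense())
E
```

```text
-0.18076754415228677 [1726.  154.  929.]
0.01820405176136457 [427. 111. 915.]
{'clock': 0.1, 'q': array([-1.30799451e+00,  5.33655458e-02,  1.61412614e+00, -3.92298061e-05,
        1.47599026e+00, -1.19004134e-01]), 'qvel': array([ 0.00173293, -0.00135341, -0.00354745,  0.00214744,  0.00201134,
        0.00107712]), 'effort': array([ 4.49113586e-04, -3.94904172e+01, -3.71362674e+01, -1.58910980e-04,
        3.84447689e-03, -2.40345930e-07]), 'tool_pos': array([ 232.727033  , -579.50027293,  248.8578492 ]), 'tcp_rot': array([-9.40805332e-04,  9.81832506e-01,  1.89747298e-01, -8.73352427e-05]), 'ft_force': array([-0.60448711,  0.0929516 , -0.75829561]), 'wrist_torque': array([-0.04367269,  0.05107715,  0.01674685]), 'gripper_force': 0.0, 'grip_width': 85.1019080375246}
```

View pics/top0.png

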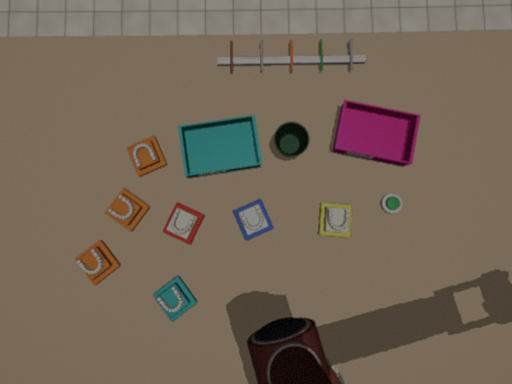

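View pics/scene0.png

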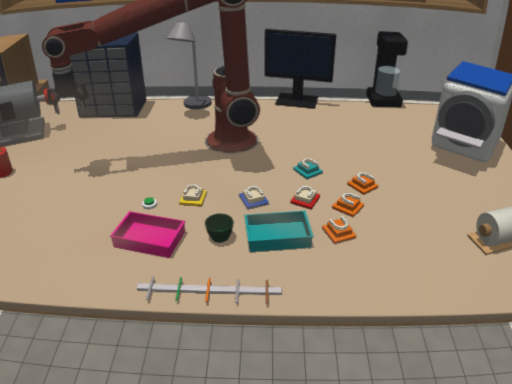

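Top view: the red cast is at (184,223). It could be mistaken for the orange ones at (147,155), (128,209) and (98,262), the turquoise one at (175,298), the blue at (253,219) or the yellow at (336,220). The pink pan is at (376,134) and the teal pan, not wanted, at (220,147). The green button is at (392,203), in a white housing, and the bowl is at (292,139). I choose the red plate with the cream plinth, and check it in a crop.

```bash
python3 - <<'E'
from h import *
import pickle
c=pickle.load(open("top0.pkl","rb")); W=cloud(c); hsv=cv2.cvtColor(c["frame"],cv2.COLOR_RGB2HSV)
print("hsv red/orange", hsv[236,175],hsv[235,180],hsv[208,122])
def obj(px,r,zlo,zhi,name,hue=None):
    u,v=px; s=np.s_[v-r:v+r,u-r:u+r]
    w=W[s].reshape(-1,3); m=(w[:,2]>zlo)&(w[:,2]<zhi)
    if hue is not None:
        h=hsv[s].reshape(-1,3); m&=(abs((h[:,0].astype(int)-hue+90)%180-90)<9)&(h[:,1]>110)
    w=w[m]; rc=cv2.minAreaRect(w[:,:2].astype(np.float32))
    print(name,m.sum(),"rect",np.round(rc[0]),np.round(rc[1]),round(rc[2]),"z",np.round(np.percentile(w[:,2],[5,50,95,100]),1))
obj((184,223),26,6,60,"red cast"); obj((253,219),26,6,60,"blue")
obj((336,220),24,6,60,"yellow"); obj((376,134),52,36,60,"pink rim"); obj((220,147),45,36,60,"teal rim")
obj((392,203),14,5,60,"housing"); obj((392,203),14,5,60,"green cap",70); obj((292,139),24,30,90,"bowl"); obj((147,155),24,6,60,"orange")
im=cv2.cvtColor(c["frame"],cv2.COLOR_RGB2BGR)
a=cv2.resize(im[185:265,90:220],None,fx=3,fy=3,interpolation=2); b=cv2.resize(im[90:230,325:430],None,fx=3,fy=3,interpolation=2)[:,:]
o=np.zeros((420,390+315,3),np.uint8); o[:240,:390]=a; o[:,390:]=b; cv2.imwrite("pics/crop.png",o)
E
```

```text
hsv red/orange [  1 199 131] [ 19  36 133] [ 14 191 135]
red cast 1043 rect [435. 293.] [111. 116.] 89 z [12.7 33.2 47.6 51.6]
blue 1024 rect [439. 116.] [102. 123.] 9 z [12.9 33.3 47.2 51.1]
yellow 1034 rect [ 437. -102.] [80. 85.] 85 z [12.9 32.9 47.3 50.5]
pink rim 839 rect [ 660. -210.] [201. 134.] 78 z [37.4 45.7 48.6 51.4]
teal rim 718 rect [630. 191.] [132. 198.] 8 z [38.3 45.7 48.3 51.2]
housing 347 rect [ 482. -251.] [71. 59.] 4 z [ 9.7 16.  25.3 26.8]
green cap 115 rect [ 479. -248.] [27. 29.] 83 z [20.4 23.4 26.  26.8]
bowl 431 rect [640.  11.] [86. 87.] 87 z [31.8 54.4 62.5 64.5]
orange 1003 rect [620. 395.] [108.  91.] 23 z [12.1 32.8 47.5 50.5]
```

View pics/crop.png

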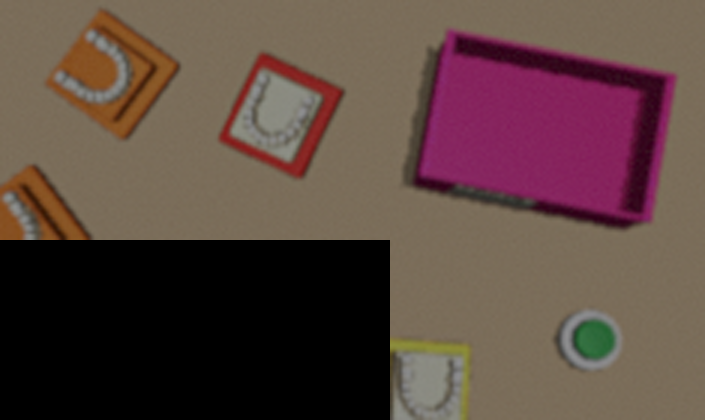

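The crop shows the red plate with cream plinth at about (184,223) and the empty pink pan at about (376,134). The green cap in its white ring is at (393,203). I'll refine these with ray casts and press.

```bash
cat >> h.py <<'E'
def ray(c,uv,z):
    K=np.array(c["intrinsics"],float)
    p=cv2.undistortPoints(np.array(uv,np.float64).reshape(-1,1,2),K,np.array([c["k1"],0,0,0,0.]))[:,0]
    T=np.linalg.inv(np.array(c["camera_from_world"])); d=np.c_[p[:,0],-p[:,1],-np.ones(len(p))]@T[:3,:3].T
    o=T[:3,3]; return o+d*((z-o[2])/d[:,2])[:,None]
E
python3 - <<'E'
from h import *
import pickle
def go(name,hue,boxes,z,tol=6,smin=110):
    c=pickle.load(open(name+"0.pkl","rb")); hsv=cv2.cvtColor(c["frame"],cv2.COLOR_RGB2HSV).astype(int)
    u,v,r=boxes; m=(abs((hsv[...,0]-hue+90)%180-90)<tol)&(hsv[...,1]>smin)
    k=np.zeros_like(m); k[v-r:v+r,u-r:u+r]=1; m=(m&k).astype(np.uint8)
    cs=cv2.findContours(m,0,cv2.CHAIN_APPROX_NONE)[0]; q=max(cs,key=cv2.contourArea)
    P=ray(c,q[:,0],z)[:,:2].astype(np.float32); rc=cv2.minAreaRect(P); cc=cv2.minEnclosingCircle(P)
    M=cv2.moments(cv2.convexHull(P)); print(name,hue,len(q),np.round(rc[0],1),np.round(rc[1]),"ang",round(rc[2]),"circ",np.round(cc[0],1),round(cc[1]),"mom",np.round([M["m10"]/M["m00"],M["m01"]/M["m00"]],1))
go("top",1,(184,223,25),14); go("scene",0,(305,197,18),14)
go("top",70,(392,203,14),25,20); go("scene",70,(149,202,10),25,20)
go("top",160,(376,134,52),45,12)
E
```

```text
top 1 110 [435.8 288.8] [79. 84.] ang 64 circ [435.7 288.9] 55 mom [435.7 288.7]
scene 0 70 [447.9 288.4] [81. 93.] ang 64 circ [449.8 291.2] 56 mom [459.2 289.7]
top 70 32 [ 478.8 -247.5] [28. 29.] ang 87 circ [ 478.7 -247.5] 16 mom [ 478.7 -247.5]
scene 70 21 [ 492.7 -246.5] [32. 24.] ang 12 circ [ 492.8 -245.4] 18 mom [ 492.4 -246.2]
top 160 254 [ 656.  -208.2] [201. 139.] ang 77 circ [ 656.6 -207.4] 119 mom [ 656.4 -208. ]
```

The scene view disagrees with the top view by about 13 mm in x, so I'll check both against depth and a known point: the gripper at its known TCP.

```bash
python3 - <<'E'
from h import *
import pickle
for n,boxes in(("scene",{"red":(305,197,18),"cap":(149,202,10),"pink":(149,233,42)}),("top",{"red":(184,223,25),"cap":(392,203,14),"pink":(376,134,52)})):
    c=pickle.load(open(n+"0.pkl","rb")); W=cloud(c); hsv=cv2.cvtColor(c["frame"],cv2.COLOR_RGB2HSV).astype(int)
    print(n,"table z",np.nanmedian(W[::4,::4,2][abs(W[::4,::4,2])<15]))
    for k,(u,v,r) in boxes.items():
        s=np.s_[v-r:v+r,u-r:u+r]; hue={"red":0,"cap":70,"pink":160}[k]
        m=(abs((hsv[s][...,0]-hue+90)%180-90)<(6 if k=="red" else 15))&(hsv[s][...,1]>110)
        w=W[s][m]; w=w[(w[:,2]>(38 if k=="pink" else 5))&(w[:,2]<60)]
        print(k,len(w),"p2..p98 x",np.round(np.percentile(w[:,0],[2,50,98])),"y",np.round(np.percentile(w[:,1],[2,50,98])),"z",np.round(np.percentile(w[:,2],[5,50,95]),1))
    # gripper: highest-res check, fingertip region near the start TCP
    p=np.array(c["camera_from_world"])@[232.7,-579.5,248.9,1]; print("tcp cam",np.round(p))
E
```

```text
scene table z -1.0866321385238962
red 156 p2..p98 x [423. 467. 493.] y [241. 290. 336.] z [ 6.2 12.3 16.5]
cap 44 p2..p98 x [470. 487. 497.] y [-261. -248. -236.] z [16.5 19.7 23.7]
pink 421 p2..p98 x [583. 675. 745.] y [-312. -210. -105.] z [38.6 42.4 46.1]
tcp cam [-6.860e+02  3.220e+02 -1.631e+03  1.000e+00]
top table z 1.4390599721766648
red 399 p2..p98 x [387. 435. 484.] y [242. 276. 335.] z [12.3 15.2 18.1]
cap 115 p2..p98 x [465. 478. 493.] y [-262. -248. -235.] z [20.4 23.4 26. ]
pink 689 p2..p98 x [579. 658. 739.] y [-315. -224. -104.] z [39.2 45.9 48.7]
tcp cam [ 691. -245. -649.    1.]
```

The views agree to about 4 mm once the visible side faces are discounted. Going with button ≈ (480,-247), cast ≈ (437,289), pan ≈ (657,-208). Next I close the fingers, hover over the button and look.

```bash
python3 - <<'E'
from h import *
manip.set_gripper(0)
D=[0,1,0,0]
manip.move_ptp([480,-247.5,200],D); manip.move_straight([480,-247.5,60])
manip.wait(0.3)
s=readout.sense(); print(s["clock"],s["tool_pos"],s["ft_force"],s["grip_width"],s["q"])
c=camera("scene"); im=cv2.cvtColor(c["frame"],cv2.COLOR_RGB2BGR)[150:240,100:210]
cv2.imwrite("pics/hov.png",cv2.resize(im,None,fx=5,fy=5,interpolation=2))
E
```

```text
3.7917 [ 480.37905054 -247.7361745    60.72371757] [-0.39857819 -0.31178482  0.0798065 ] 0.02561234418966093 [-6.13852293e-01  4.99849866e-02  1.95296337e+00  2.01100542e-07
  1.13739043e+00  9.56898624e-01]
```

View pics/hov.png

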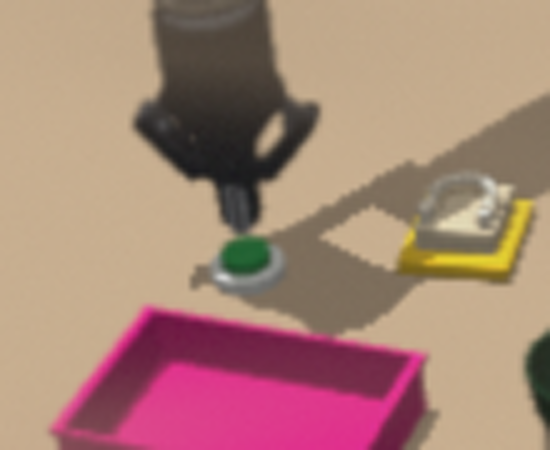

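The shut fingertips end at scene pixel (148,195.6), just above the green cap, whose top is centred near (149,200). I'll press with small steps.

```bash
python3 - <<'E'
from h import *
c=camera("scene")
print("tip",ray(c,[148,195.6],41.7),"cap",ray(c,[149,200],24))
x,y=480,-247.5
manip.move_straight([x,y,46],velocity=60)
for z in range(45,32,-1):
    manip.move_straight([x,y,z],velocity=25); s=readout.sense()
    print(z,round(s["tool_pos"][2],1),np.round(s["ft_force"],1),round(s["clock"],2))
    if s["ft_force"][2]>12: break
manip.wait(0.3); s=readout.sense(); print(s["tool_pos"],s["ft_force"])
c=camera("scene"); cv2.imwrite("pics/press.png",cv2.resize(cv2.cvtColor(c["frame"],cv2.COLOR_RGB2BGR)[150:240,100:210],None,fx=5,fy=5,interpolation=2))
E
```

```text
tip [[ 487.13326575 -247.07798216   41.7       ]] cap [[ 488.19304551 -245.78465201   24.        ]]
45 45.1 [ 0.1  0.7 -0.1] 4.53
44 44.0 [ 0.6  0.5 -0.2] 4.78
43 42.9 [ 0.5 -0.9  0. ] 5.03
42 41.9 [ 0.  -0.7  1.1] 5.28
41 40.9 [-1.1  0.3  0.5] 5.53
40 40.2 [-1.2 -0.3  1.1] 5.78
39 39.2 [-0.4  0.3  2. ] 6.03
38 38.2 [-0.1  0.4  2.7] 6.28
37 37.2 [-0.4  1.   3.5] 6.53
36 36.1 [-0.2  0.7  4.2] 6.78
35 35.1 [-0.9  0.2  4.8] 7.03
34 34.7 [-0.3  1.2  8.8] 7.28
33 34.6 [-4.3  3.  14.3] 7.53
[ 480.24249042 -247.65754014   34.57930794] [-4.83206369  3.04826634 12.91193224]
```

View pics/press.png

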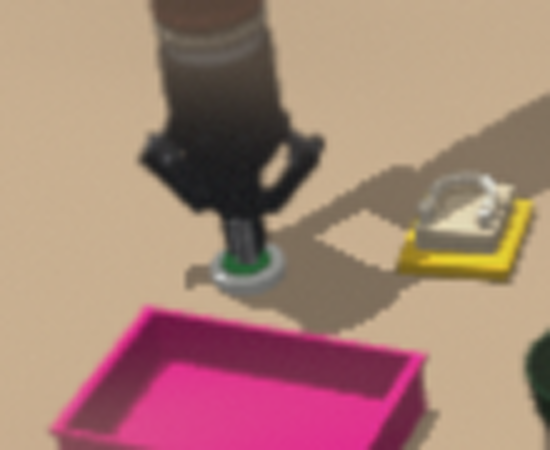

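The force rose over about 6 mm from contact at z ≈ 40.5 and then hit a hard stop at 14 N, and the picture shows the tips on the cap at crop pixel (245,262): fully pressed. Release it and point at the cast.

```bash
python3 - <<'E'
from h import *
D=[0,1,0,0]
manip.move_straight([480,-247.5,60],velocity=60); manip.wait(0.3)
manip.move_straight([480,-247.5,240])
manip.move_ptp([437,289,240],D); manip.move_straight([437,289,92],velocity=100); manip.wait(0.3)
s=readout.sense(); print(s["clock"],s["tool_pos"],s["ft_force"],s["tcp_rot"])
ims=[]
for n,b in(("scene",np.s_[130:230,110:370]),("top",np.s_[150:330,110:440])):
    c=camera(n); f=cv2.cvtColor(c["frame"],cv2.COLOR_RGB2BGR)[b]; ims.append(cv2.resize(f,(780,int(780*f.shape[0]/f.shape[1]))))
cv2.imwrite("pics/cast.png",cv2.resize(np.vstack(ims),None,fx=.8,fy=.8))
E
```

```text
14.0 [437.12722272 289.05220785  92.26201388] [-0.28966464 -0.41914868  0.08238856] [-8.96928322e-05  9.99999975e-01 -3.66945045e-06  2.03454476e-04]
```

View pics/cast.png

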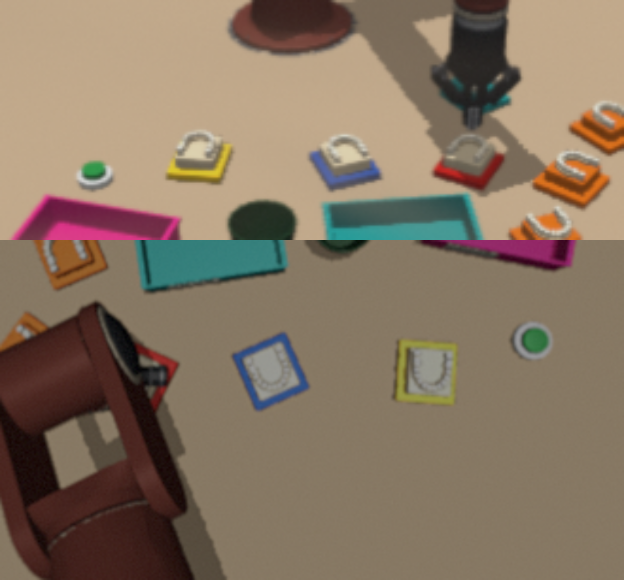

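The cap is up again at (93,170), and the tips hang just over the red cast at (472,120), touching nothing. Hold here, then go to the pan.

```bash
python3 - <<'E'
from h import *
D=[0,1,0,0]
manip.wait(2.2)
manip.move_straight([437,289,240]); manip.move_ptp([657,-208,240],D)
manip.move_straight([657,-208,90],velocity=100); manip.wait(2.5)
s=readout.sense(); print(s["clock"],s["tool_pos"],s["ft_force"])
c=camera("scene"); 
manip.move_straight([657,-208,260]); manip.wait(0.3)
s=readout.sense(); print(s["clock"],s["tool_pos"])
d=camera("scene")
f=np.vstack([cv2.cvtColor(k["frame"],cv2.COLOR_RGB2BGR)[145:265,90:400] for k in(c,d)])
cv2.imwrite("pics/pan.png",cv2.resize(f,None,fx=2.4,fy=2.4))
E
```

```text
23.5417 [ 657.01375055 -208.0104196    90.00549823] [ 0.79435512 -0.37341317 -0.70447786]
25.175 [ 656.82919559 -207.92147901  259.31004534]
```

View pics/pan.png

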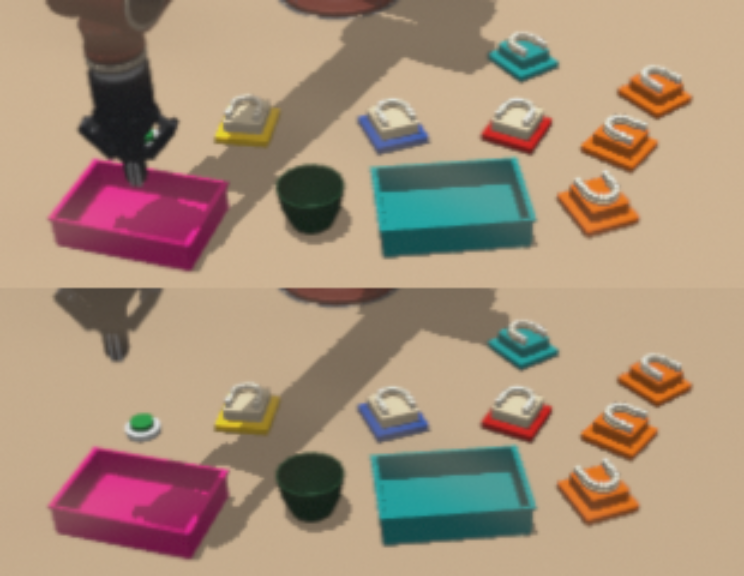

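The tips held at (135,183) above the pink pan's mouth. Nothing has moved and the hand is raised, so I'm handing in.

```bash
python3 -c "
from station import manip
print(manip.close_job())"
```

```text
the job is handed in; nothing more can be done
None
```

The job is handed in at about 25 s: I pressed the call button fully and let it go, pointed for over 2 s at the red cast and then the pink pan without touching them, and finished with the fingertips about 24 cm up.

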